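Kit the tool tray for the large medal

TASK

Two coining tool sets lie mixed up on the bench; gather the set for the large medal into the white tray: stand the die with the wide face upright in the square nest, put the collar with the wide bore flat over the post, and lay the large brass blank flat on the round pad, roughly in the middle and wholly on it. Set each piece down rather than dropping it. Leave the small-medal look-alikes (narrow-faced die, narrow-bored collar, small blank) where they are.

Things in the scene. Friction and masses are not known exactly. Their poses are not given: they have to be found in the camera images.
- die_wide: To be kitted. Steel coining die standing upright: a round foot 48 mm across and 18 mm high, and on it a coaxial round neck 40 mm across and 22 mm high, whose flat top is the wide face; 40 mm high in all, about 0.45 kg. It can be gripped across the neck. Origin: centre of the underside, z up.
- collar_wide: To be kitted. Steel collar lying flat: a ring 56 mm outside, wide bore 40 mm (thin wall, 8 mm), 18 mm high, about 0.17 kg. Origin: centre of the underside, z up.
- blank_large: To be kitted. Plain flat brass disc (medal blank) 40 mm across and 8 mm thick, lying flat, about 85 g. Origin: centre of the underside, z up.
- die_narrow: Look-alike, to be left alone. Steel die with the same 48 mm by 18 mm foot, but a neck only 20 mm across and 22 mm high (narrow face). Origin: centre of the underside, z up.
- collar_narrow: Look-alike, to be left alone. Steel ring, 56 mm outside and 18 mm high like the other, but with a narrow bore of 20 mm (thick wall, 18 mm). Origin: centre of the underside, z up.
- blank_small: Look-alike, to be left alone. Plain flat brass disc only 24 mm across, 8 mm thick. Origin: centre of the underside, z up.
- nest_square: Place of the die. Fixed grey plastic square box, open at the top, in the white tray: 74 mm outside, 66 mm inside, floor 4 mm thick, walls 4 mm thick whose top is 12 mm above the origin. Origin: centre of the underside, z up. The die's underside comes to rest 4 mm above this origin.
- nest_post: Place of the collar. Fixed grey plastic round foot 72 mm across and 4 mm thick in the white tray, with a round post 20 mm across in its middle whose top is 16 mm above the origin; the collar goes over the post and lies flat on the foot, its underside 4 mm above this origin. Origin: centre of the underside, z up.
- nest_pad: Place of the blank. Fixed grey plastic round pad with a plain flat top, 66 mm across and 10 mm high, in the white tray; the blank lies on its top, 10 mm above this origin. Origin: centre of the underside, z up.
- kit_tray: Fixed shallow white plastic tray, outside 330 mm (its x) by 140 mm (its y), floor and walls 4 mm thick, rim 16 mm above its origin. It holds the three grey nests in a row along its x, about 105 mm apart, in any order. Origin: centre of the underside, z up.
Not all that is in view belongs to the job. Leave any red look-alike of the nest_post alone. Leave any blue look-alike of the blank_large alone.

How it is judged (in metres and radians):
At the end, for the whole second after the job is handed in: Wide die upright in the square nest and wide collar flat round the post (within 14 mm of centre), large blank flat on the pad (within 13 mm); each within 4 mm of its resting height, level to 0.12 rad, at rest; the three look-alikes within 30 mm of their starts (horizontal distance between die_wide and nest_square below 0.014 m and z of die_wide in the frame of nest_square between 0.001 and 0.008 m and angle between each of die_wide, collar_wide, blank_large's own z axis and vertical below 0.12 rad and linear speed of each of die_wide, collar_wide, blank_large below 0.02 m/s and horizontal distance between collar_wide and nest_post below 0.014 m and z of collar_wide in the frame of nest_post between 0.001 and 0.008 m and horizontal distance between blank_large and nest_pad below 0.013 m and z of blank_large in the frame of nest_pad between 0.007 and 0.014 m and distance of each of die_narrow, collar_narrow, blank_small from where it was at the start of the episode below 0.03 m); the robot touches nothing.
It fails at once if the die, collar or blank is dropped into its nest (faster than 0.55 m/s there, a fall of about 15 mm) instead of being set down ((horizontal distance between die_wide and nest_square below 0.03 m and z of die_wide in the frame of nest_square below 0.035 m and linear speed of die_wide above 0.55 m/s) or (horizontal distance between collar_wide and nest_post below 0.03 m and z of collar_wide in the frame of nest_post below 0.035 m and linear speed of collar_wide above 0.55 m/s) or (horizontal distance between blank_large and nest_pad below 0.03 m and z of blank_large in the frame of nest_pad below 0.035 m and linear speed of blank_large above 0.55 m/s)).
It fails at once if the narrow-faced die, which belongs to the other set, is moved more than 30 mm (distance of die_narrow from where it was at the start of the episode above 0.03 m).
It fails at once if the narrow-bored collar, which belongs to the other set, is moved more than 30 mm (distance of collar_narrow from where it was at the start of the episode above 0.03 m).
It fails at once if the small blank, which belongs to the other set, is moved more than 30 mm (distance of blank_small from where it was at the start of the episode above 0.03 m).
It also fails if it takes over 90 s, if anything falls off the work surface, if the arm or the gripper's body presses on something with over 40 N, if the wrist force passes 120 N, or if a joint passes its speed limit or range.

ROBOT

A 6-joint arm with a two-finger parallel gripper is mounted at the origin on the work surface. World frame = base frame: x ahead of the robot, y to its left, z up, the work surface at z = 0. Lengths are in mm, angles in rad, forces in N, time in s.
With the tool pointing down it reaches from about 375 to 900 mm from the base axis. Payload 3.1 kg.
Tool frame: the origin (TCP) lies on the centre line of the jaws, within the pads' length; the fingertips stand 25 mm ahead of it and the grasp point (between the pads) lies 6 mm ahead of it; z points along the fingers, y is the line along which they close (so a half turn about z gives the same grasp; the last joint's range is limited). The gripper opens to 87 mm and grips with 3 to 60 N. Pads are 19 mm wide; open, the fingers measure 117 mm over their backs; the gripper's body (75 mm by 190 mm) begins 51 mm behind the grasp point.
Start: joints at [1.028, 0.527, 1.433, -0, 1.181, -0.178], TCP at [222.935, 583.864, 247.548] pointing down, gripper open.
Joint ranges: [-3.08, 3.08], [-0.75, 2.2], [0.22, 2.44], [-1.43, 4.57], [0, 2.65], [-2.85, 2.85]. Speed limits (rad/s): [2.79, 2.79, 3.14, 3.14, 3.14, 3.14].

INTERFACE

Orientations are given as a unit quaternion [x, y, z, w].
In Python, from cell import env gives the robot as it stands. The module is installed in compiled form; this text tells all that it offers.
- The arm moves only by the tool drive_tool, never from a script. Its argument "deltas" is one flat list of numbers, 5 for each row, row after row: the shift along the world's x, y, z in cm, then the turn about the world's z in rad, then the opening, from -1 (shut) to 1 (fully open). A call has 1 to 20 rows; each row is the pose to reach, as a shift and turn from the pose commanded when the call began; what a row does not reach only later rows make up. A row lasts 1/12 s, in which the tool goes at most 41.7 mm and 7.16 degrees, less where a joint would pass 70% of its speed; a pose out of reach is approached as far as the arm can. A call with a gripper value outside its range is refused whole. The fingers move at their own pace and stop on an object; "squeeze" is the grip in N (left out, the last holds). Time passes only in rows, so rows that repeat a pose let the fingers close. It gives the time, the measured TCP pose, the force, the opening and the grip force at its end, in the units of the state.
- env.observe(): the state, without advancing time (a new reading comes with each control period).
- env.capture(name): name is "side" or "top"; returns a dict with "frame" (400x640x3 uint8, blue, green, red), "camera_matrix" (3x3 intrinsics, pixels), "k1" (the pictures are not rectified: a ray, as slopes to the right and down, at radius r is drawn at 1 + k1 r^2 times it, then the intrinsics apply), "position" and "rotation" of the camera in the world. Camera axes: x right, y up, looking along -z (the intrinsics and any distortion apply to the point x, -y, -z); pixel columns grow to the right and rows downward; lengths in mm; the calibration is good to about 2 mm. A picture is of the moment at which its call begins. There is no depth.
- env.finish_job(): hands the job in; it is judged then, once.
The state is a dict: "clock": time; "joint_pos": joint angles; "dq": joint speeds; "effort": joint torques, N m; "position": TCP position; "orientation": TCP orientation; "contact_force": force on the tool from outside, world axes, zero at the start; "moment": the same for the moment, N m; "width": finger opening in mm; "grasp_force": force on a finger pad.
Only numpy, scipy, OpenCV 4.12 (cv2) and the standard library are available. Lean on these libraries where they do the work, as an engineer would, in place of code of your own. Each camera call takes 0.05 s, during which the arm holds its last target. There are 200 camera calls.

## Working session

There is one attempt and no reset: what is moved stays moved. The work goes in short steps, Python scripts to look and compute and a tool call to move; the robot and the scene stay as the last step left them, time stands still between calls to the robot, and variables do not carry over. Pictures are saved under pics/ and viewed, at most 14 in all, crops included, and the job is handed in when it is done.

Besides the shell and the picture viewer there is one more tool, called after "Request:" as a command line: name --argument value ..., lists and objects as JSON in quotes. drive_tool: Moves the arm, as the interface text tells. Its arguments: {"type":"object","properties":{"deltas":{"type":"array","items":{"type":"number"}},"squeeze":{"type":"number"}},"required":["deltas"]}

```bash
mkdir -p pics; cat > h.py <<'E'
import numpy as np, cv2
from cell import env
def cap(n,f):
    c=env.capture(n); cv2.imwrite('pics/'+f+'.png',c['frame']); np.save('pics/'+f+'.npy',c,allow_pickle=True); return c
def load(f): return np.load('pics/'+f+'.npy',allow_pickle=True).item()
def ray(c,u,v):
    K=np.array(c['camera_matrix']); p=cv2.undistortPoints(np.array([[[u,v]]],float),K,np.array([c['k1'],0,0,0.]))[0,0]
    R=np.array(c['rotation']); 
    return np.array(c['position']),R@np.array([p[0],-p[1],-1])
def onz(c,u,v,z):
    o,d=ray(c,u,v); return o+d*(z-o[2])/d[2]
def tri(c1,p1,c2,p2):
    o1,d1=ray(c1,*p1);o2,d2=ray(c2,*p2)
    s=np.linalg.lstsq(np.stack([d1,-d2],1),o2-o1,rcond=None)[0]
    a,b=o1+d1*s[0],o2+d2*s[1]; return (a+b)/2,np.linalg.norm(a-b)
def proj(c,P):
    R=np.array(c['rotation']);q=R.T@(np.array(P)-c['position']);s=np.array([q[0],-q[1]])/-q[2]
    s=s*(1+c['k1']*(s@s)); K=np.array(c['camera_matrix']);return K[:2,:2]@s+K[:2,2]
E
python3 - <<'E'
from h import *
print(env.observe())
for n in('top','side'):
    c=cap(n,n+'0'); print(n,c['camera_matrix'],c['k1'],c['position'],c['rotation'])
E
```

```text
{'clock': 0.0, 'joint_pos': array([ 1.02751584e+00,  5.28493299e-01,  1.43393272e+00, -1.78137956e-05,
        1.18139897e+00, -1.78506019e-01]), 'dq': array([ 1.07690189e-03, -9.44719857e-04,  3.58264679e-04, -1.04400213e-03,
       -4.28730921e-04,  2.32815024e-06]), 'effort': array([ 8.28648638e-06, -4.40029800e+01, -1.76588112e+01,  6.32748543e-02,
        5.80772536e-02, -1.58119556e-04]), 'position': array([222.5749804 , 583.27737862, 246.54524368]), 'orientation': array([ 1.81374279e-01,  9.83413507e-01, -1.04717328e-03, -3.86423852e-04]), 'contact_force': array([ 1.08333467,  0.16296934, -0.11381297]), 'moment': array([-0.00585359, -0.04682445, -0.06000543]), 'grasp_force': 0.0, 'width': 87.26228471403644}
top [[487.15063928   0.         311.2715219 ]
 [  0.         487.15063928 198.74592879]
 [  0.           0.           1.        ]] 0.0023732497826487895 [373.49749097 -21.41236096 991.35801582] [ 0.07264543 -0.06052073 -0.70012885  0.7077284 ]
side [[394.58091617   0.         322.48149521]
 [  0.         394.58091617 201.50270976]
 [  0.           0.           1.        ]] -0.08965793807227436 [ 480.75536846 -647.24368107  647.98049779] [ 0.40010353 -0.02440378 -0.05561079  0.91445561]
```

View pics/top0.png

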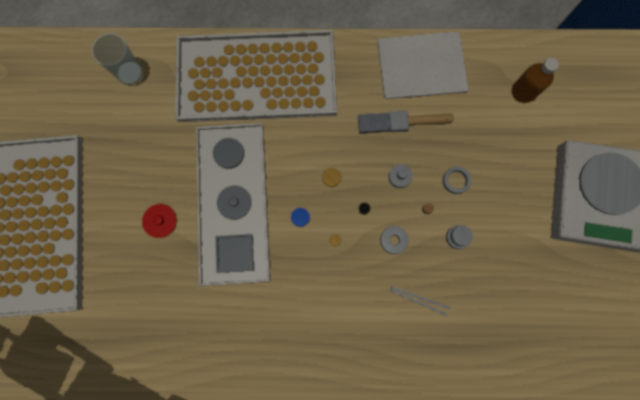

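View pics/side0.png

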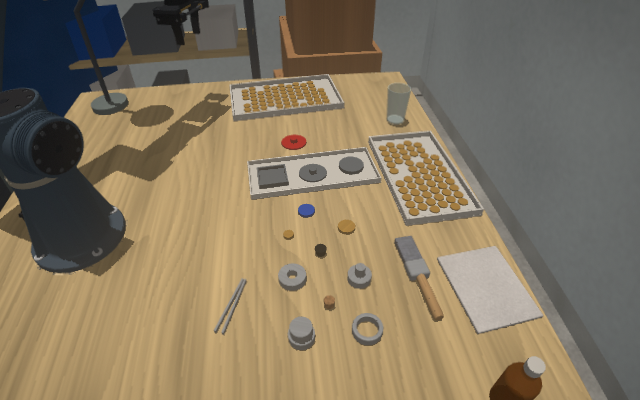

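The top view shows the candidates. For the die, wide-necked at (460,237) and narrow-necked at (400,176). For the collar, wide bore at (457,181) and narrow at (394,240). For the blank, large brass at (332,177), small at (335,240) and blue at (300,217). For the post, grey at (234,202) and red at (159,220). The pad is at (229,153) and the square nest at (235,253). The side view agrees: wide die (301,332), wide collar (367,328), large blank (346,227), nests (272,176), (313,172) and (351,164). Next I'll check enlarged crops.

```bash
sed -i "s/^def ray/from scipy.spatial.transform import Rotation as Ro\ndef ray/; s/R=np.array(c\['rotation'\])/R=Ro.from_quat(c['rotation']).as_matrix()/" h.py
python3 - <<'E'
from h import *
def crop(f,x0,y0,x1,y1,k,o):
    im=load(f)['frame'][y0:y1,x0:x1]; im=cv2.resize(im,None,fx=k,fy=k,interpolation=cv2.INTER_CUBIC)
    im=cv2.convertScaleAbs(im,alpha=1.5)
    for x in range((x0//10+1)*10,x1,10): cv2.line(im,(int((x-x0+.5)*k),0),(int((x-x0+.5)*k),8 if x%50 else 20),(0,0,255),1)
    for y in range((y0//10+1)*10,y1,10): cv2.line(im,(0,int((y-y0+.5)*k)),(8 if y%50 else 20,int((y-y0+.5)*k)),(0,0,255),1)
    cv2.imwrite('pics/'+o,im)
crop('top0',310,155,485,260,4.5,'c1.png')
crop('side0',270,205,400,355,4,'c2.png')
crop('top0',190,120,310,290,3.5,'c3.png')
crop('side0',240,140,390,205,5,'c4.png')
E
```

```text
(no output)
```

View pics/c1.png

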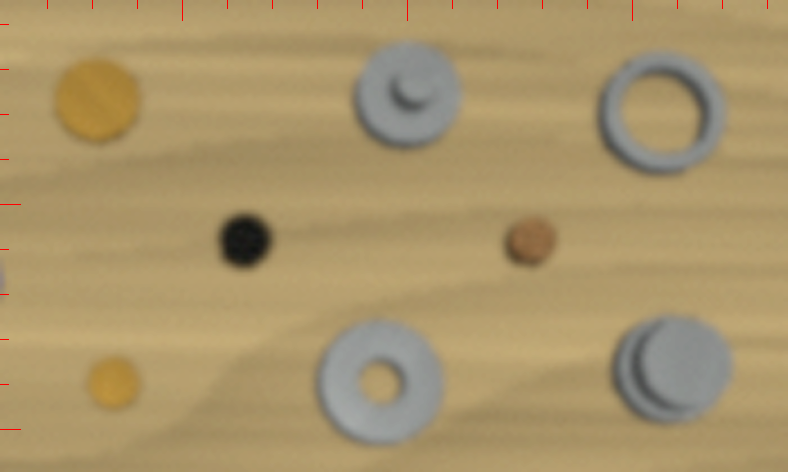

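View pics/c2.png

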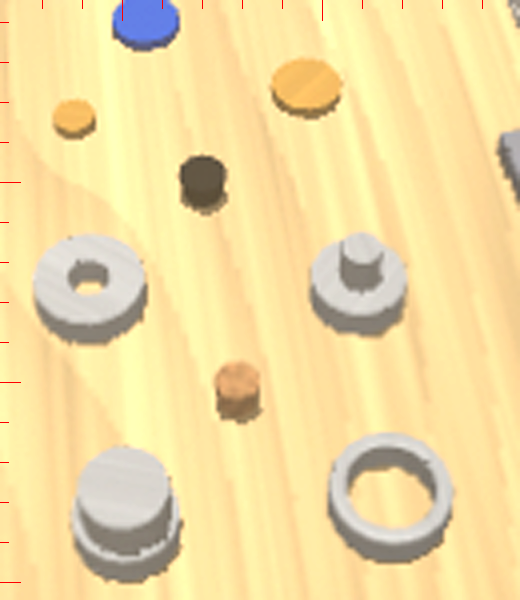

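View pics/c3.png

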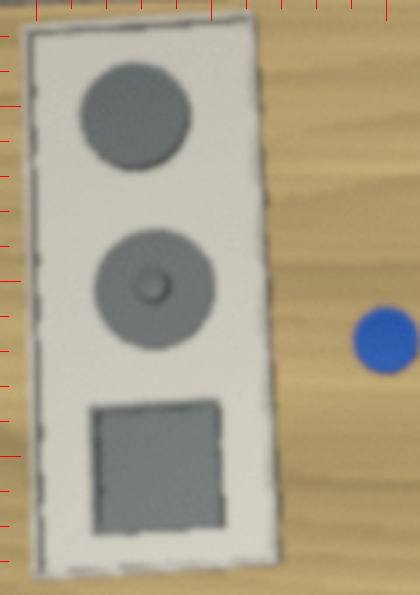

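View pics/c4.png

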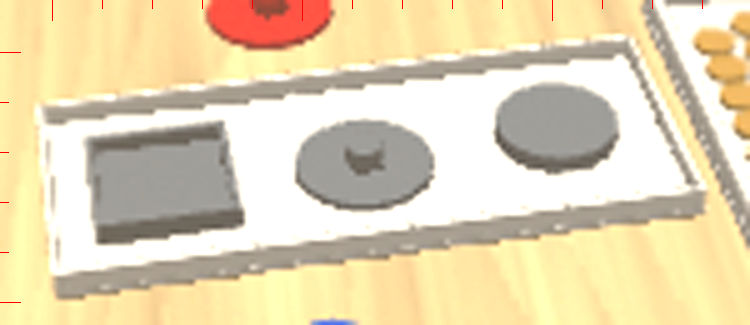

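c1 and c2 confirm the choice. The wide die's face is at top (461.3,234.9), side (300.6,326.3). The thin-walled ring is at top (457.6,178.9), side (367.1,326.2). The large blank is at top (331.3,176.5), side (346.1,225.3). c3 and c4 show the order in the tray: square at top (234.4,253.2), side (271.9,174.3); post foot at (233.8,202.1), (312.5,171.9); pad at (228.4,152.4), (350.8,163.7).

```bash
python3 - <<'E'
from h import *
np.set_printoptions(precision=1,suppress=True)
t,s=load('top0'),load('side0')
D=dict(die=((461.3,234.9),(300.6,326.25),40),collar=((457.6,178.9),(367.1,326.2),18),blank=((331.3,176.5),(346.1,225.25),8),
pad=((228.4,152.4),(350.8,163.7),14),post=((233.8,202.1),(312.5,171.9),8),sq=((234.4,253.2),(271.9,174.3),16),
blue=((299.9,216.7),(306,209.7),8),dieN=((402.2,174.2),(359.8,266),40),colN=((394,239),(292.2,274.7),18),small=((334.8,239.5),(288,234),8))
for k,(a,b,z) in D.items():
    P,g=tri(t,a,s,b); print(k,P,'gap %.1f'%g,'top@z',onz(t,*a,z)[:2],'side@z',onz(s,*b,z)[:2],'r %.0f'%np.hypot(*P[:2]))
q=[onz(t,190+x/3.5-.5,120+y/3.5-.5,16) for x,y in((25,28),(252,14),(281,562),(35,577))]
e=(q[2]+q[1]-q[0]-q[3]);print('tray corners',q)
print(Ro.from_quat(env.observe()['orientation']).as_matrix())
E
```

```text
die [ 486.  -298.5   36.6] gap 0.7 top@z [ 485.9 -297.4] side@z [ 485.6 -300.4] r 570
collar [ 603.  -301.7   17.2] gap 0.8 top@z [ 603.2 -301.5] side@z [ 602.4 -302.2] r 674
blank [608.1 -44.2   8.2] gap 0.5 top@z [608.4 -44.2] side@z [607.9 -44.1] r 610
pad [656.4 170.6  14.4] gap 0.5 top@z [656.8 170.7] side@z [656.2 171. ] r 678
post [552.7 156.1   8. ] gap 0.2 top@z [552.6 156. ] side@z [552.8 156.1] r 574
sq [447.6 149.1  15.9] gap 0.6 top@z [447.3 149. ] side@z [447.9 149. ] r 472
blue [523.6  19.5   5.5] gap 0.7 top@z [523.6  19.5] side@z [523.1  16.9] r 524
dieN [ 608.4 -185.4   39.6] gap 3.2 top@z [ 606.7 -185.3] side@z [ 610.  -185.4] r 636
colN [ 479.  -170.4   13.8] gap 0.6 top@z [ 478.9 -169.7] side@z [ 478.7 -173.7] r 508
small [477.4 -52.1   5. ] gap 1.2 top@z [477.7 -51.9] side@z [476.9 -55. ] r 480
tray corners [array([710. , 239.8,  16. ]), array([719.8, 103.3,  16. ]), array([395.1,  76.6,  16. ]), array([385.1, 215.7,  16. ])]
[[-0.9  0.4 -0. ]
 [ 0.4  0.9 -0. ]
 [ 0.  -0.  -1. ]]
```

Triangulated heights match the text (die face 37–40, collar 17, blank 8, nest tops 14, 8 and 16 with nest origins at z=4). Blank first.

Request:
drive_tool --deltas '[38.5,-62.8,-14.7,0,1,38.5,-62.8,-14.7,0,1,38.5,-62.8,-14.7,0,1,38.5,-62.8,-14.7,0,1,38.5,-62.8,-14.7,0,1,38.5,-62.8,-14.7,0,1,38.5,-62.8,-14.7,0,1,38.5,-62.8,-14.7,0,1,38.5,-62.8,-14.7,0,1,38.5,-62.8,-14.7,0,1,38.5,-62.8,-14.7,0,1,38.5,-62.8,-14.7,0,1,38.5,-62.8,-14.7,0,1,38.5,-62.8,-14.7,0,1,38.5,-62.8,-14.7,0,1,38.5,-62.8,-14.7,0,1,38.5,-62.8,-14.7,0,1,38.5,-62.8,-14.7,0,1,38.5,-62.8,-14.7,0,1,38.5,-62.8,-14.7,0,1]' --squeeze 25

```text
clock: 1.77
position: [608.8, -46.7, 99.5]
orientation: [0.183, 0.983, 0.0, -0.0]
contact_force: [-0.3, 0.4, -0.1]
width: 87.2
grasp_force: 0.0
```

Request:
drive_tool --deltas '[0,0,-2.5,0,0.5,0,0,-4.5,0,0.5,0,0,-6.0,0,0.5,0,0,-6.5,0,0.5,0,0,-6.5,0,0.5,0,0,-6.5,0,0.5]'

```text
clock: 2.27
position: [607.6, -43.2, 35.9]
orientation: [0.181, 0.984, 0.0, -0.0]
contact_force: [-0.0, -0.2, -0.8]
width: 66.5
grasp_force: 0.0
```

```bash
python3 - <<'E'
from h import *
o=env.observe();print(o['position'],o['width'],o['joint_pos']); c=cap('side','s1')
im=cv2.resize(c['frame'][150:270,280:420],None,fx=5,fy=5,interpolation=cv2.INTER_CUBIC);cv2.imwrite('pics/s1c.png',im)
E
```

```text
[607.61453663 -43.16238524  35.8927    ] 66.51368461473261 [-2.54202905e-01  8.00084301e-01  1.60867138e+00  1.27543019e-04
  7.33297264e-01 -1.46142199e+00]
```

View pics/s1c.png

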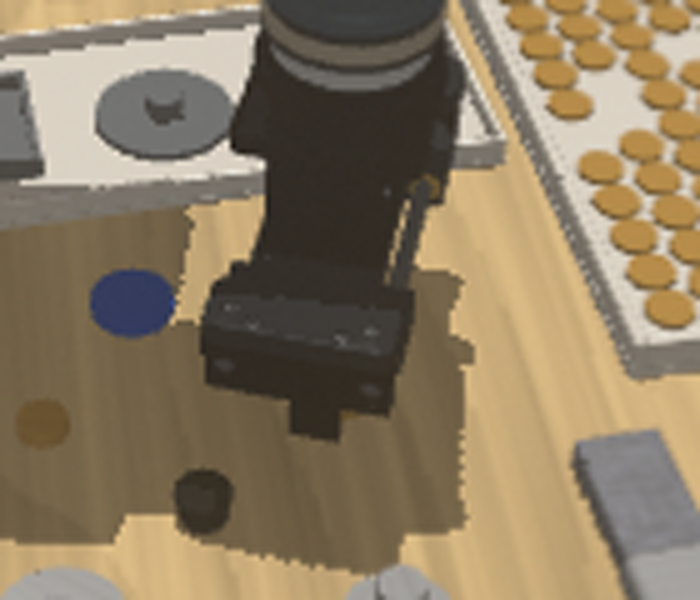

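The crop shows the gripper straddling the blank, with a finger hiding it and blue disc clear at the left (130,300). Lower and close.

Request:
drive_tool --deltas '[0,0,-0.4,0,0.5,0,0,-0.9,0,0.5,0,0,-0.9,0,0.5,0,0,-0.9,0,-0.3,0,0,-0.9,0,-0.3,0,0,-0.9,0,-0.3,0,0,-0.9,0,-0.3,0,0,-0.9,0,-0.3,0,0,-0.9,0,-0.3]'

```text
clock: 3.07
position: [608.0, -44.2, 26.7]
orientation: [0.181, 0.983, -0.0, 0.0]
contact_force: [0.4, -0.6, -0.5]
width: 38.9
grasp_force: 25.0
```

Request:
drive_tool --deltas '[0,0,1.5,0,-0.3,0,0,4,0,-0.3,0,0,7,0,-0.3,1,4,7,0,-0.3,1.8,8,7,0,-0.3,2.7,12,7,0,-0.3,3.6,16,7,0,-0.3,4.4,19.5,7,0,-0.3,4.9,21.5,7,0,-0.3,4.9,21.5,6,0,-0.3,4.9,21.5,4,0,-0.3,4.9,21.5,2.5,0,-0.3,4.9,21.5,2.2,0,-0.3,4.9,21.5,2.2,0,-0.3,4.9,21.5,2.2,0,-0.3]'

```text
clock: 4.32
position: [657.0, 170.2, 48.5]
orientation: [0.182, 0.983, -0.0, -0.0]
contact_force: [-0.2, 0.6, -0.4]
width: 38.3
grasp_force: 25.0
```

```bash
python3 - <<'E'
from h import *
o=env.observe();print(o['position'],o['width'],o['contact_force']); c=cap('side','s2'); t=cap('top','t2')
a=cv2.resize(c['frame'][130:210,290:390],None,fx=4,fy=4,interpolation=cv2.INTER_CUBIC);b=cv2.resize(t['frame'][120:200,180:280],None,fx=4,fy=4,interpolation=cv2.INTER_CUBIC);cv2.imwrite('pics/s2c.png',cv2.convertScaleAbs(np.hstack([a,b]),alpha=1.6))
E
```

```text
[656.96338584 170.19551513  48.52038364] 38.33688737467389 [-0.15213062  0.56491483 -0.37697053]
```

View pics/s2c.png

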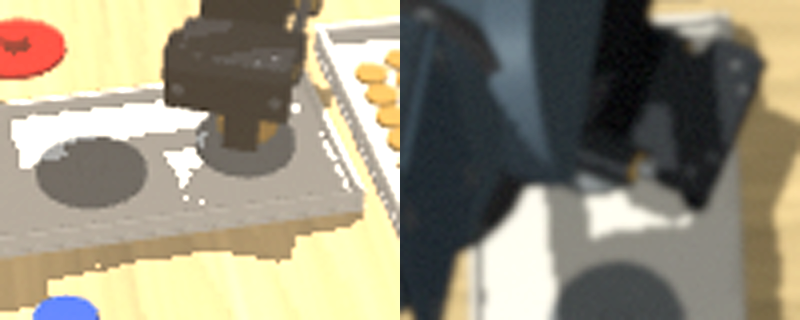

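The blank is held a few mm above the pad (left half, pixel 245,130) and looks centred. Lower gently.

Request:
drive_tool --deltas '[0,0,-0.3,0,-0.3,0,0,-0.6,0,-0.3,0,0,-0.7,0,-0.3,0,0,-0.75,0,-0.3,0,0,-0.75,0,-0.3]'

```text
clock: 4.83
position: [656.8, 170.9, 40.9]
orientation: [0.181, 0.983, -0.0, -0.0]
contact_force: [-0.0, -0.0, -0.9]
width: 38.8
grasp_force: 25.0
```

Request:
drive_tool --deltas '[0,0,-0.05,0,-0.3,0,0,-0.1,0,-0.3,0,0,-0.1,0,-0.3]'

```text
clock: 5.08
position: [657.0, 170.9, 40.6]
orientation: [0.181, 0.983, 0.0, 0.0]
contact_force: [-1.3, 0.1, 3.1]
width: 38.5
grasp_force: 25.0
```

Request:
drive_tool --deltas '[0,0,0,0,-0.05,0,0,0,0,0.15,0,0,0,0,0.4,0,0,0,0,0.4,0,0,1,0,0.4,0,0,3,0,0.4,0,0,6,0,0.4,-0.5,-4,8,0,0.9,-5.4,-47.3,8,0,0.9,-5.4,-47.3,8,0,0.9,-5.4,-47.3,8,0,0.9,-5.4,-47.3,8,0,0.9,-5.4,-47.3,8,0,0.9,-5.4,-47.3,8,0,0.9,-5.4,-47.3,8,0,0.9,-5.4,-47.3,8,0,0.9,-5.4,-47.3,8,0,0.9,-5.4,-47.3,8,0,0.9,-5.4,-47.3,8,0,0.9,-5.4,-47.3,8,0,0.9]'

```text
clock: 6.75
position: [602.7, -309.0, 121.1]
orientation: [0.184, 0.983, -0.002, 0.002]
contact_force: [1.1, 0.1, 0.6]
width: 82.4
grasp_force: 0.0
```

Request:
drive_tool --deltas '[0,0,0,0,0.9,0,0,0,0,0.9,0,0,-2.5,0,0.9,0,0,-5,0,0.9,0,0,-7.5,0,0.9,0,0,-8,0,0.9,0,0,-8,0,0.9]'

```text
clock: 7.33
position: [601.8, -299.1, 38.0]
orientation: [0.18, 0.984, 0.001, -0.003]
contact_force: [0.4, -0.3, 0.1]
width: 82.7
grasp_force: 0.0
```

Request:
drive_tool --deltas '[0,0,0,0,0.9,0,0,-0.5,0,0.9,0,0,-1.1,0,0.9,0,0,-1.1,0,0.9,0,0,-1.1,0,0.1,0,0,-1.1,0,0.1,0,0,-1.1,0,0.1,0,0,-1.1,0,0.1,0,0,-1.1,0,0.1,0,0,-1.1,0,0.1]' --squeeze 30

```text
clock: 8.17
position: [603.0, -302.3, 29.3]
orientation: [0.181, 0.983, -0.0, 0.0]
contact_force: [0.6, -1.2, -0.3]
width: 55.9
grasp_force: 30.0
```

```bash
python3 - <<'E'
from h import *
c=cap('side','s3')
t=load('top0'); s=c
a=cv2.resize(c['frame'][140:200,310:390],None,fx=5,fy=5,interpolation=cv2.INTER_CUBIC);b=cv2.resize(c['frame'][275:355,325:410],None,fx=5,fy=5,interpolation=cv2.INTER_CUBIC)
b=cv2.resize(b,(400,300));cv2.imwrite('pics/s3c.png',cv2.convertScaleAbs(np.hstack([a,b]),alpha=1.6))
E
```

```text
(no output)
```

View pics/s3c.png

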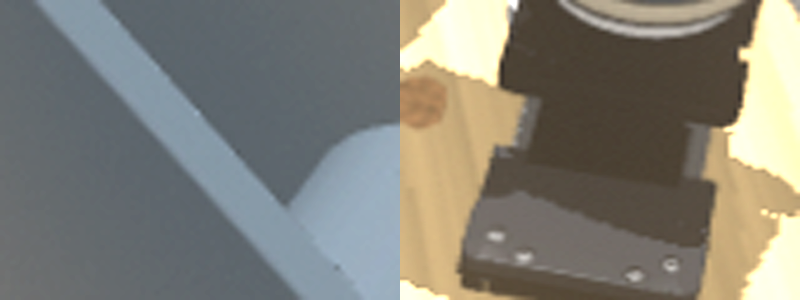

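The arm hides the tray, but the collar is held (width 55.9 mm). Carry it over the post.

Request:
drive_tool --deltas '[0,0,1.5,0,0.1,0,0,4,0,0.1,0,0,8,0,0.1,-0.4,4,8,0,0.1,-0.9,8,8,0,0.1,-1.3,12,8,0,0.1,-1.8,16,8,0,0.1,-2.2,20,8,0,0.1,-2.6,24,8,0,0.1,-3.1,28,8,0,0.1,-3.5,32,8,0,0.1,-3.9,36,8,0,0.1,-4.4,40,8,0,0.1,-4.8,43.5,8,0,0.1,-5,45.8,8,0,0.1,-5,45.8,8,0,0.1,-5,45.8,6,0,0.1,-5,45.8,4,0,0.1,-5,45.8,3,0,0.1,-5,45.8,3,0,0.1]'

```text
clock: 9.88
position: [551.4, 155.1, 57.3]
orientation: [0.182, 0.983, -0.001, -0.002]
contact_force: [-0.3, 0.1, -1.6]
width: 55.6
grasp_force: 30.0
```

```bash
python3 - <<'E'
from h import *
c=cap('side','s4');t=cap('top','t4')
a=cv2.resize(c['frame'][125:205,270:390],(600,400),interpolation=cv2.INTER_CUBIC);cv2.imwrite('pics/s4c.png',cv2.convertScaleAbs(a,alpha=1.6))
print(env.observe()['position'])
E
```

```text
[553.06793983 155.28030025  59.19189398]
```

View pics/s4c.png

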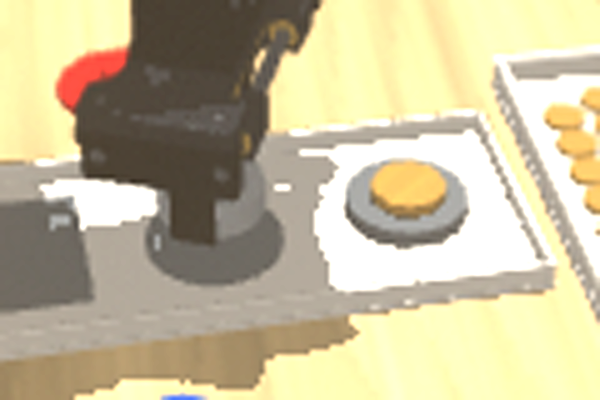

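The blank lies flat and central on the pad (crop 408,187), and the collar hangs over the post foot (212,215). Lower slowly.

Request:
drive_tool --deltas '[0,0,-0.7,0,0.1,0,0,-1.3,0,0.1,0,0,-1.8,0,0.1,0,0,-2.1,0,0.1,0,0,-2.2,0,0.1,0,0,-2.2,0,0.1,0,0,-2.2,0,0.1]'

```text
clock: 10.57
position: [552.8, 155.8, 37.2]
orientation: [0.181, 0.983, -0.0, -0.0]
contact_force: [-1.0, -1.1, 0.4]
width: 55.6
grasp_force: 30.0
```

Request:
drive_tool --deltas '[0,0,-0.05,0,0.1,0,0,-0.1,0,0.1,0,0,-0.1,0,0.1]'

```text
clock: 10.82
position: [552.8, 155.7, 37.1]
orientation: [0.181, 0.983, -0.0, -0.0]
contact_force: [-2.7, -1.3, 7.9]
width: 55.7
grasp_force: 30.0
```

Request:
drive_tool --deltas '[0,0,0,0,0.35,0,0,0,0,0.6,0,0,0,0,0.75,0,0,0,0,0.75,0,0,1,0,0.75,0,0,3,0,0.75,0,0,6,0,0.75,-0.5,-4,8,0,0.75,-6.7,-45.5,8,0,0.75,-6.7,-45.5,8,0,0.75,-6.7,-45.5,8,0,0.75,-6.7,-45.5,8,0,0.75,-6.7,-45.5,8,0,0.75,-6.7,-45.5,8,0,0.75,-6.7,-45.5,8,0,0.75,-6.7,-45.5,8,0,0.75,-6.7,-45.5,8,0,0.75,-6.7,-45.5,8,0,0.75,-6.7,-45.5,8,0,0.75,-6.7,-45.5,8,0,0.75]'

```text
clock: 12.48
position: [485.9, -302.8, 116.7]
orientation: [0.184, 0.983, -0.001, 0.001]
contact_force: [-0.2, 0.7, 0.1]
width: 75.9
grasp_force: 0.0
```

Request:
drive_tool --deltas '[0,0,0,0,0.75,0,0,0,0,0.75,0,0,0,0,0.75,0,0,0,0,0.75]'

```text
clock: 12.82
position: [486.2, -297.2, 116.1]
orientation: [0.18, 0.984, 0.0, -0.0]
contact_force: [-0.3, 0.0, 0.2]
width: 76.3
grasp_force: 0.0
```

```bash
python3 - <<'E'
from h import *
c=cap('side','s5')
a=cv2.resize(c['frame'][245:365,230:390],(500,375),interpolation=cv2.INTER_CUBIC);cv2.imwrite('pics/s5c.png',cv2.convertScaleAbs(a,alpha=1.6))
print(env.observe()['position'])
E
```

```text
[ 486.23149575 -297.47507137  116.09986901]
```

View pics/s5c.png

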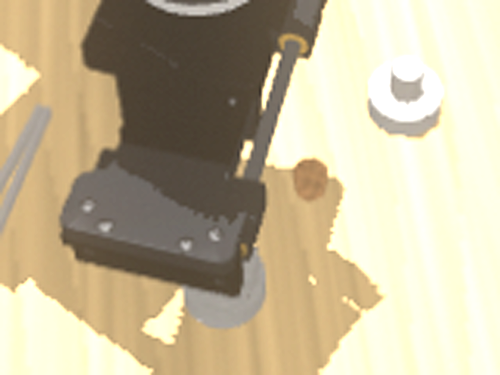

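The gripper is above the wide die (crop 225,295), with the narrow die well clear at (405,95). Descend, keeping the tips about 3 mm over the foot, and grip the neck.

Request:
drive_tool --deltas '[0,0,-2.5,0,0.75,0,0,-5,0,0.75,0,0,-6.5,0,0.75,0,0,-6.95,0,0.75,0,0,-6.95,0,0.75,0,0,-6.95,0,0.75,0,0,-6.95,0,-0.3,0,0,-6.95,0,-0.3,0,0,-6.95,0,-0.3,0,0,-6.95,0,-0.3,0,0,-6.95,0,-0.3,0,0,-6.95,0,-0.3,0,0,-6.95,0,-0.3]' --squeeze 40

```text
clock: 13.95
position: [486.0, -299.6, 46.8]
orientation: [0.181, 0.983, -0.0, 0.0]
contact_force: [-0.4, -1.1, 1.4]
width: 39.0
grasp_force: 40.0
```

Request:
drive_tool --deltas '[0,0,1,0,-0.3,0,0,3,0,-0.3,0,0,6,0,-0.3,-0.2,2,8,0,-0.3,-0.5,5,8,0,-0.3,-0.8,9,8,0,-0.3,-1.1,13,8,0,-0.3,-1.4,17,8,0,-0.3,-1.8,21,8,0,-0.3,-2.1,25,8,0,-0.3,-2.5,29,8,0,-0.3,-2.8,33,8,0,-0.3,-3.2,37,8,0,-0.3,-3.5,40.5,8,0,-0.3,-3.7,43,8,0,-0.3,-3.8,44.8,8,0,-0.3,-3.8,44.8,8,0,-0.3,-3.8,44.8,6,0,-0.3,-3.8,44.8,4,0,-0.3,-3.8,44.8,3.5,0,-0.3]'

```text
clock: 15.62
position: [446.4, 148.4, 79.9]
orientation: [0.181, 0.983, -0.001, -0.002]
contact_force: [-0.6, 0.3, -4.3]
width: 39.3
grasp_force: 40.0
```

Request:
drive_tool --deltas '[0,0,0,0,-0.3,0,0,0,0,-0.3]'

```text
clock: 15.78
position: [447.8, 148.4, 81.6]
orientation: [0.182, 0.983, -0.0, -0.001]
contact_force: [0.9, 0.2, -4.3]
width: 39.4
grasp_force: 40.0
```

```bash
python3 - <<'E'
from h import *
c=cap('side','s6')
a=cv2.resize(c['frame'][115:205,230:390],(720,405),interpolation=cv2.INTER_CUBIC);cv2.imwrite('pics/s6c.png',cv2.convertScaleAbs(a,alpha=1.6))
print(env.observe()['position'])
E
```

```text
[448.29809079 148.4947494   82.03931453]
```

View pics/s6c.png

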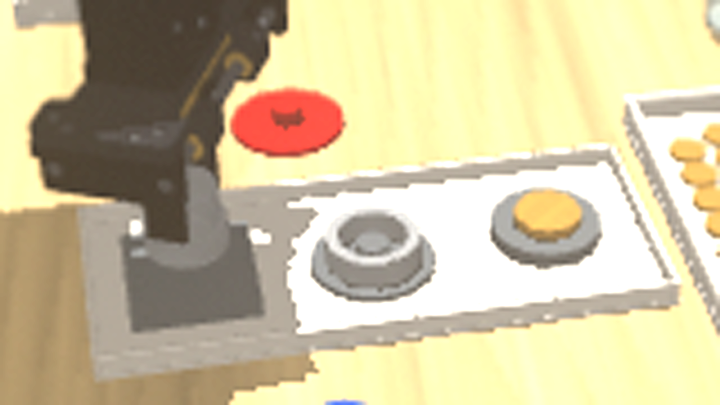

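The collar sits flat around the post (372,250), the blank is on the pad (547,213), and the die hangs over the square nest (190,240). Lower.

Request:
drive_tool --deltas '[0,0,-0.8,0,-0.3,0,0,-1.5,0,-0.3,0,0,-2.1,0,-0.3,0,0,-2.4,0,-0.3,0,0,-2.6,0,-0.3,0,0,-2.7,0,-0.3,0,0,-2.7,0,-0.3,0,0,-2.7,0,-0.3]'

```text
clock: 16.5
position: [447.6, 148.8, 54.8]
orientation: [0.181, 0.983, -0.0, -0.0]
contact_force: [-1.0, -0.1, 0.5]
width: 38.9
grasp_force: 40.0
```

Request:
drive_tool --deltas '[0,0,-0.05,0,-0.3,0,0,-0.05,0,-0.3,0,0,-0.05,0,0.0,0,0,-0.05,0,0.3,0,0,-0.05,0,0.6,0,0,-0.05,0,0.6,0,0,-0.05,0,0.6,0,0,1,0,0.6,0,0,3,0,0.6,0,0,6,0,0.6,0,0,10,0,0.6,0,0,14,0,0.6,0,-4,18,0,0.6,0,-8,18,0,0.6,0,-12,18,0,0.6,0,-16,18,0,0.6,0,-20,18,0,0.6,0,-20,18,0,0.6,0,-20,18,0,0.6,0,-20,18,0,0.6]'

```text
clock: 18.17
position: [447.5, -51.0, 234.3]
orientation: [0.182, 0.983, 0.0, -0.001]
contact_force: [-0.4, 0.7, -0.5]
width: 69.6
grasp_force: 0.0
```

```bash
python3 - <<'E'
from h import *
c=cap('side','s7');t=cap('top','t7')
a=cv2.resize(c['frame'][115:215,240:390],(600,400),interpolation=cv2.INTER_CUBIC)
b=cv2.resize(t['frame'][120:290,190:275],(200,400),interpolation=cv2.INTER_CUBIC);cv2.imwrite('pics/s7c.png',cv2.convertScaleAbs(np.hstack([a,b]),alpha=1.5))
for n,P in dict(die=(447.6,149.1,48),collar=(552.7,156.1,26),blank=(656.4,170.6,22)).items(): 
    q=proj(c,P);print(n,(q-[240,115]+.5)*4, ((proj(t,P)-[190,120]+.5)*[200/85,400/170]+[600,0]))
E
```

```text
die [124.8069543  199.20516318] [698.89866477 311.14060835]
collar [291.39843985 207.6528772 ] [700.56775619 190.47216765]
blank [446.12273825 187.45017217] [689.96415582  75.3058663 ]
```

View pics/s7c.png

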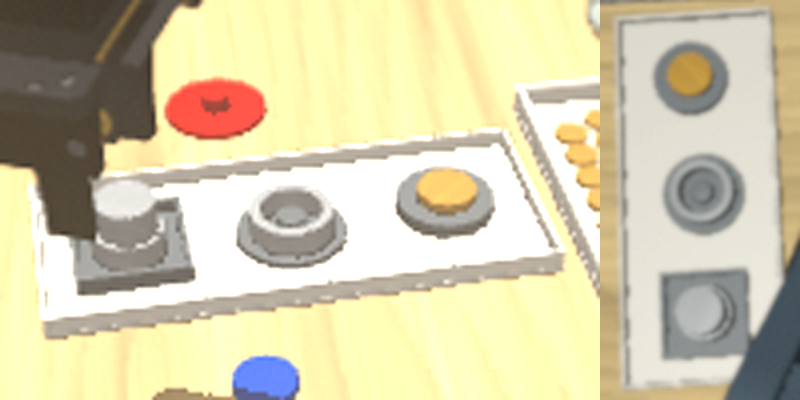

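The die (125,200), collar (291,208) and blank (447,188) all sit within a pixel or two of the predicted centres in both views, upright or flat, and the arm is clear. I'll hand in.

```bash
python3 -c "
from cell import env
print(env.finish_job())"
```

```text
the job is handed in; nothing more can be done
None
```

The large-medal set is in the tray: wide die upright in the square nest, wide collar flat over the post, large blank flat on the pad; look-alikes not handled, job handed in at about 18 s (no verdict was returned).

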